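# Find the rocking cover on the connection box and clip it in

### The job

One of the four identical white covers on the grey connection box is not clipped in. Press lightly on the ends of the covers with a fingertip until you find the one that rocks, then press that one firmly down in its middle until it is fully home and no longer rocks. Grasp and lift nothing, do not press with brute force, and leave everything else on the desk where it is.

Things in the scene. Friction and masses are not known exactly. Their poses are not given: they have to be found in the camera images.
- cover_a_top (a point): one of four identical white covers on the grey box (letters follow no order). Plate 36 mm in the point's x, 50 in y; z up. Orange raised ribs cross it 18 mm either side of the middle along y (24 mm in x, 6 in y, 3 high); in the middle an orange boss, 10 across, 3 high. Point: centre of the boss's top, level with the ribs, 51 to 54 mm above the desk; heights differ, which tells nothing.
- cover_b_top (a point): one of four identical white covers on the grey box (letters follow no order). Plate 36 mm in the point's x, 50 in y; z up. Orange raised ribs cross it 18 mm either side of the middle along y (24 mm in x, 6 in y, 3 high); in the middle an orange boss, 10 across, 3 high. Point: centre of the boss's top, level with the ribs, 51 to 54 mm above the desk; heights differ, which tells nothing.
- cover_c_top (a point): one of four identical white covers on the grey box (letters follow no order). Plate 36 mm in the point's x, 50 in y; z up. Orange raised ribs cross it 18 mm either side of the middle along y (24 mm in x, 6 in y, 3 high); in the middle an orange boss, 10 across, 3 high. Point: centre of the boss's top, level with the ribs, 51 to 54 mm above the desk; heights differ, which tells nothing.
- cover_d_top (a point): one of four identical white covers on the grey box (letters follow no order). Plate 36 mm in the point's x, 50 in y; z up. Orange raised ribs cross it 18 mm either side of the middle along y (24 mm in x, 6 in y, 3 high); in the middle an orange boss, 10 across, 3 high. Point: centre of the boss's top, level with the ribs, 51 to 54 mm above the desk; heights differ, which tells nothing.
- connection_box: fixed grey box, 98 x 128 x 42 mm, origin under its centre; covers 2 by 2 at x +-21, y +-29 mm, axes as the box's. The loose cover lies level, but tips about its x axis under 1 to 2 N on either rib: the rib sinks 2.6 mm (0.145 rad) to a stop and springs back. Pressed on the boss with 13 to 20 N it goes 3 mm down, stays and rocks no more. The others are rigid.
- eraser: loose blue and white eraser, 21 x 52 x 12 mm, on the desk beside the box, to be left alone; origin at its underside
- usb_stick: loose orange memory stick, 18 x 56 x 8 mm, on the desk beside the box, to be left alone; origin at its underside
- battery_a: loose green battery standing on end, 15 across, 50 mm tall, on the desk beside the box, to be left alone; origin at its underside
- screwdriver: loose red-handled screwdriver, 23 x 198 x 21 mm, on the desk beside the box, to be left alone; origin at its underside

How it is judged:
On the way:
1. the loose cover has been made to rock by pressing on an end (tilted more than 0.05 rad) (angle between any of cover_a_top, cover_b_top, cover_c_top, cover_d_top's own z axis and vertical above 0.05 rad and distance of each of cover_a_top, cover_b_top, cover_c_top, cover_d_top from where it was at the start of the episode below 0.0015 m), for 0.05 s.
At the end, for the whole second after the job is handed in: the cover that rocked is clipped in (gone down at least 2.2 of its 3 mm), all four covers level within 0.02 rad, and the eraser, memory stick, battery and screwdriver at rest within 20 mm of where they were, the battery upright ((distance of cover_a_top from where it was at the start of the episode between 0.0022 and 0.005 m or distance of cover_b_top from where it was at the start of the episode between 0.0022 and 0.005 m or distance of cover_c_top from where it was at the start of the episode between 0.0022 and 0.005 m or distance of cover_d_top from where it was at the start of the episode between 0.0022 and 0.005 m) and angle between each of cover_a_top, cover_b_top, cover_c_top, cover_d_top's own z axis and vertical below 0.02 rad and distance of each of eraser, usb_stick, battery_a, screwdriver from where it was at the start of the episode below 0.02 m and linear speed of each of eraser, usb_stick, battery_a, screwdriver below 0.02 m/s and angle between battery_a's own z axis and vertical below 0.2 rad); the robot touches nothing.
It fails at once if a cover is pressed with more than 50 N (contact force between any of the arm, the fingers and cover_a above 50 N or contact force between any of the arm, the fingers and cover_b above 50 N or contact force between any of the arm, the fingers and cover_c above 50 N or contact force between any of the arm, the fingers and cover_d above 50 N).
It fails at once if one of the loose things is shifted more than 30 mm or lifted (distance of any of eraser, usb_stick, battery_a, screwdriver from where it was at the start of the episode above 0.03 m or height (world z) of any of eraser, usb_stick, battery_a, screwdriver above 0.02 m).
It fails at once if the battery is knocked over (angle between battery_a's own z axis and vertical above 0.6 rad).
It also fails if it takes over 48 s, if anything falls off the work surface, if the arm or the gripper's body presses on something with over 40 N, if the wrist force passes 120 N, or if a joint passes its speed limit or range.

### The arm

A 6-joint arm with a two-finger parallel gripper is mounted at the origin on a cart in front of the work surface, level with it; the furniture and walls round the work are solid. World frame = base frame: x ahead of the robot, y to its left, z up, the work surface at z = 0. Lengths are in m, angles in rad, forces in N, time in s.
With the tool pointing down it reaches from about 0.35 to 1 m from the base axis. Payload 7.1 kg.
Tool frame: the origin (TCP) lies midway between the tips of the shut fingers; the grasp point (between the pads) lies 19 mm behind it (env.grip_depth is the distance from the TCP to the grasp point, in m); z points along the fingers, y is the line along which they close (so a half turn about z gives the same grasp; the last joint's range is limited). The gripper opens to 85 mm and grips with 20 to 120 N. Pads are 22 mm wide; open, the fingers measure 114 mm over their backs; the gripper's body (76 mm by 85 mm) begins 54 mm behind the grasp point. The pads swing forward as they close: fully open they stand 13 mm farther back than shut.
Start: joints at [1.248, 0.423, 1.63, -0, 1.089, -0.019], TCP at [0.187, 0.596, 0.231] pointing down, gripper open.
Joint ranges: [-3, 3], [-0.9, 2.11], [0.09, 2.58], [-1.31, 4.45], [0.11, 2.69], [-2.54, 2.54]. Speed limits (rad/s): [2.39, 2.39, 3.01, 3.14, 3.14, 3.14].

### API

Orientations are given as a unit quaternion [w, x, y, z].
In Python, from workcell import env, imaging, order gives the robot as it stands.
- The arm moves only by the tool arm_command, never from a script. Its argument "motion" is a list of rows, each an object with "fingers": the opening, from 0 (shut) to 1 (fully open); "delta_pos": the shift along the tool's x, y, z as a fraction of full scale, a list of three; "rot": the turn, a rotation vector about the tool's x, y, z as a fraction of full scale, a list of three. In form: [{"fingers": fingers, "delta_pos": [x, y, z], "rot": [rx, ry, rz]}, ...]. A call has 1 to 20 rows; each row is the pose to reach, as a shift and turn from the pose commanded when the call began, along the tool's axes at that moment, turning the shorter way round; what a row does not reach only later rows make up. Full scale, the value 1, is 25 cm for a shift and 180 degrees for a turn. A row lasts 1/8 s, in which the tool goes at most 62.5 mm and 10.7 degrees, less where a joint would pass 70% of its speed; a pose out of reach is approached as far as the arm can. A call with a number of a shift or a turn outside -1 to 1 is refused whole. A call with a gripper value outside its range is refused whole. The fingers move at their own pace and stop on an object; "grip_force" is the grip in N (left out, the last holds). Time passes only in rows, so rows that repeat a pose let the fingers close. It gives the time, the measured TCP pose, the force, the opening and the grip force at its end, in the units of the state.
- env.observe(): the state, without advancing time (a new reading comes with each control period).
- imaging.camera(name): name is "scene" or "top"; returns a dict with "color" (400x640x3 uint8, red, green, blue), "vfov" (degrees; the focal length in pixels is half the picture's height over the tangent of half this angle, whatever the lens; pixels are square), "cx", "cy" (the principal point, pixels), "xyz" and "rotation" of the camera in the world. Camera axes: x right, y down, z forward; pixel columns grow to the right and rows downward; lengths in m; the calibration is good to about 2 mm. A picture is of the moment at which its call begins. There is no depth.
- order.finish_job(): hands the job in; it is judged then, once.
The state is a dict: "time": time; "joints": joint angles; "dq": joint speeds; "tau": joint torques, N m; "position": TCP position; "tcp_rot": TCP orientation; "contact_force": force on the tool from outside, world axes, zero at the start; "moment": the same for the moment, N m; "grip_width": opening from 0.0 (shut) to 1.0 (fully open); "grasp_force": force on a finger pad.
Only numpy, scipy, OpenCV 4.12 (cv2) and the standard library are available. Lean on these libraries where they do the work, as an engineer would, in place of code of your own. Each camera call takes 0.05 s, during which the arm holds its last target. There are 200 camera calls.

## Working session

There is one attempt and no reset: what is moved stays moved. The work goes in short steps, Python scripts to look and compute and a tool call to move; the robot and the scene stay as the last step left them, time stands still between calls to the robot, and variables do not carry over. Pictures are saved under pics/ and viewed, at most 10 in all, crops included, and the job is handed in when it is done.

Besides the shell and the picture viewer there is one more tool, called after ">>>" as name(argument=value, ...) on one line, values as JSON. arm_command: Moves the arm, as the interface text tells. Shift numbers are shares of 25 cm and turn numbers shares of 180 degrees, none past 1 either way. Its arguments: {"type":"object","properties":{"motion":{"type":"array"},"grip_force":{"type":"number"}},"required":["motion"]}

```bash
mkdir -p pics; python3 - <<'E'
from workcell import env, imaging
import cv2,pickle
for n in("scene","top"):
    c=imaging.camera(n); cv2.imwrite(f"pics/{n}0.png",c["color"][:,:,::-1]); print(n,c["vfov"],c["cx"],c["cy"],c["xyz"],c["rotation"])
    pickle.dump(c,open(n+".pkl","wb"))
s=env.observe(); print(s)
E
```

```text
scene 49.99489929023742 320.202277284401 201.8115578929134 [-0.10451083  0.83809213  0.62964579] [ 0.16712616 -0.35287516  0.8344713  -0.38885166]
top 42.09948237686069 318.64011864798493 197.53326118769348 [0.32169508 0.39408983 0.9346271 ] [-0.00765521  0.70981468 -0.70414177  0.01699675]
{'time': 0.1, 'joints': array([ 1.24796672e+00,  4.23756420e-01,  1.63063340e+00, -1.31408206e-05,
        1.08862201e+00, -1.90212987e-02]), 'dq': array([-5.60490167e-04, -1.35297010e-03, -2.56393747e-03, -5.90907369e-04,
        2.49801706e-03, -9.54409539e-05]), 'tau': array([ 7.63815319e-05, -5.58420360e+01, -2.82446551e+01, -1.28779453e-05,
        2.94009114e-03,  3.88045248e-05]), 'position': array([0.18680158, 0.59589421, 0.23062064]), 'tcp_rot': array([-1.14962408e-04,  1.51317577e-01,  9.88484945e-01, -7.00236493e-04]), 'contact_force': array([0.84729255, 0.01276587, 0.20834474]), 'moment': array([-0.03398436, -0.05443232, -0.08876604]), 'grasp_force': 0.0, 'grip_width': 0.9992963847450514}
```

View pics/top0.png

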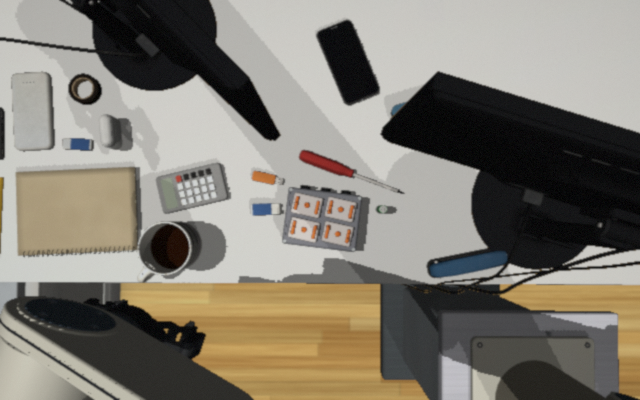

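View pics/scene0.png

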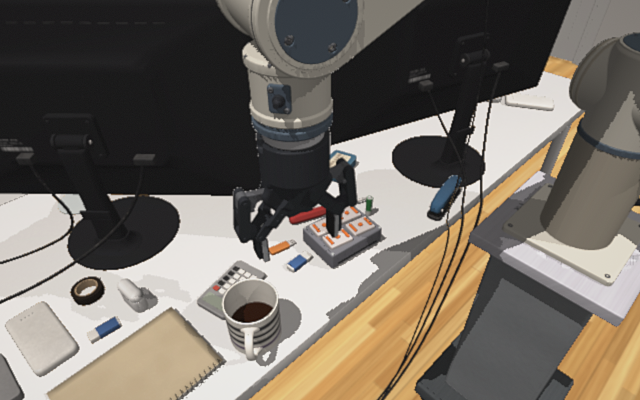

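The box with its four covers sits at about (323,219) in the top view. The screwdriver is just above it, the USB stick and eraser are to the left, and the battery is at (385,209). I'll enlarge that area.

```bash
cat > h.py <<'E'
import numpy as np,pickle
from scipy.spatial.transform import Rotation as R
def ray(c,u,v,z):
    f=200/np.tan(np.radians(c["vfov"]/2)); q=np.array(c["rotation"]).ravel()
    M=R.from_quat(q[[1,2,3,0]]).as_matrix()
    d=M@np.array([(u-c["cx"])/f,(v-c["cy"])/f,1]); p=np.array(c["xyz"])
    return p+d*(z-p[2])/d[2]
E
python3 - <<'E'
import cv2,pickle
from h import *
c=pickle.load(open("top.pkl","rb"))
im=c["color"][170:260,240:410,::-1]
cv2.imwrite("pics/crop.png",cv2.resize(im,(765,405),interpolation=cv2.INTER_CUBIC))
for u,v,z in((0,0,0),(640,0,0),(0,400,0),(323,219,.05)):print(ray(c,u,v,z))
E
```

```text
[0.70710727 0.96106864 0.        ]
[ 0.722758   -0.20640979  0.        ]
[-0.00712502  0.94037906  0.        ]
[0.31611933 0.37481865 0.05      ]
```

View pics/crop.png

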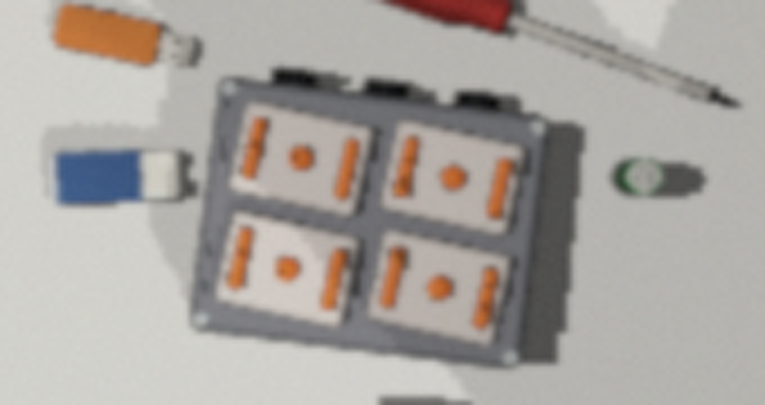

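The crop shows four covers. Their bosses are at crop (302,158), (453,178), (288,268) and (439,287), with ribs about 46 px either side along the image's left-right direction, which is the box y axis. I'll turn these into world positions.

```bash
python3 - <<'E'
from h import *
from workcell import env
c=pickle.load(open("top.pkl","rb"))
P=dict(TL=[(257,148),(302,158),(347,170)],TR=[(407,166),(453,178),(500,188)],BL=[(239,257),(288,268),(333,280)],BR=[(394,278),(439,287),(486,298)])
obs=[];mod=[]
cen=dict(TL=(21,29),TR=(21,-29),BL=(-21,29),BR=(-21,-29))
for k,l in P.items():
    for (X,Y),dy in zip(l,(18,0,-18)):
        obs.append(ray(c,240+(X+.5)/4.5-.5,170+(Y+.5)/4.5-.5,.0525)[:2]); mod.append((cen[k][0]/1e3,(cen[k][1]+dy)/1e3))
obs=np.array(obs);mod=np.array(mod)
a=obs-obs.mean(0);b=mod-mod.mean(0)
th=np.arctan2((b[:,0]*a[:,1]-b[:,1]*a[:,0]).sum(),(b*a).sum())
r=np.array([[np.cos(th),-np.sin(th)],[np.sin(th),np.cos(th)]])
t=obs.mean(0); fit=mod@r.T+t
print("yaw",th,"centre",t,"rms",np.sqrt(((fit-obs)**2).mean()))
q=env.observe()["tcp_rot"];M=R.from_quat(q[[1,2,3,0]]).as_matrix();p=env.observe()["position"];print(M.round(3))
i=0
for k in P:
    for n in("+y","boss","-y"):
        print(k,n,fit[i].round(4),"delta",(M.T@(np.r_[fit[i],.1]-p)/.25).round(3)); i+=1
np.savez("fit.npz",fit=fit,th=th)
for n,X,Y,z in(("usb",110,35,.008),("eraser",118,177,.012),("batt",640,175,.05),("sd tip",738,103,.01),("sd handle r",505,15,.02)):print(n,ray(c,240+X/4.5,170+Y/4.5,z)[:2])
E
```

```text
yaw -0.13391616913403012 centre [0.31585514 0.3766815 ] rms 0.0010549207579535554
[[-0.954  0.299 -0.   ]
 [ 0.299  0.954 -0.001]
 [ 0.    -0.001 -1.   ]]
TL +y [0.3429 0.4205] delta [-0.806 -0.482  0.523]
TL boss [0.3405 0.4026] delta [-0.818 -0.553  0.523]
TL -y [0.3381 0.3848] delta [-0.83  -0.624  0.523]
TR +y [0.3352 0.363 ] delta [-0.845 -0.711  0.523]
TR boss [0.3328 0.3451] delta [-0.857 -0.782  0.524]
TR -y [0.3304 0.3273] delta [-0.869 -0.853  0.524]
BL +y [0.3013 0.4261] delta [-0.64  -0.51   0.523]
BL boss [0.2989 0.4082] delta [-0.652 -0.581  0.523]
BL -y [0.2965 0.3904] delta [-0.665 -0.652  0.523]
BR +y [0.2936 0.3686] delta [-0.68  -0.739  0.524]
BR boss [0.2912 0.3507] delta [-0.692 -0.81   0.524]
BR -y [0.2888 0.3329] delta [-0.704 -0.881  0.524]
usb [0.38853605 0.47894916]
eraser [0.33222695 0.4747954 ]
batt [0.33412176 0.27395885]
sd tip [0.36354902 0.22968906]
sd handle r [0.39688907 0.32316481]
```

>>> arm_command(motion=[{"fingers":0,"delta_pos":[-0.2,-0.2,0],"rot":[0,0,0.05]},{"fingers":0,"delta_pos":[-0.4,-0.4,0],"rot":[0,0,0.1]},{"fingers":0,"delta_pos":[-0.55,-0.55,0],"rot":[0,0,0.15]},{"fingers":0,"delta_pos":[-0.668,-0.66,0],"rot":[0,0,0.2]},{"fingers":0,"delta_pos":[-0.668,-0.66,0.1],"rot":[0,0,0.25]},{"fingers":0,"delta_pos":[-0.668,-0.66,0.2],"rot":[0,0,0.3]},{"fingers":0,"delta_pos":[-0.668,-0.66,0.3],"rot":[0,0,0.35]},{"fingers":0,"delta_pos":[-0.668,-0.66,0.4],"rot":[0,0,0.4]},{"fingers":0,"delta_pos":[-0.668,-0.66,0.5],"rot":[0,0,0.446]},{"fingers":0,"delta_pos":[-0.668,-0.66,0.56],"rot":[0,0,0.446]},{"fingers":0,"delta_pos":[-0.668,-0.66,0.56],"rot":[0,0,0.446]},{"fingers":0,"delta_pos":[-0.668,-0.66,0.56],"rot":[0,0,0.446]}])

```text
time: 1.6
position: [0.2972, 0.3894, 0.0919]
tcp_rot: [-0.0, 0.752, 0.659, 0.0]
contact_force: [0.8, -0.0, 0.0]
grip_width: 0.001
grasp_force: 0.0
```

```bash
python3 - <<'E'
from workcell import env, imaging
import cv2
from h import *
c=imaging.camera("scene"); cv2.imwrite("pics/s1.png",c["color"][:,:,::-1])
im=c["color"][150:290,250:430,::-1]; cv2.imwrite("pics/s1c.png",cv2.resize(im,(720,560),interpolation=cv2.INTER_CUBIC))
s=env.observe();q=s["tcp_rot"];M=R.from_quat(q[[1,2,3,0]]).as_matrix()
print(s["time"],s["position"],s["contact_force"],s["grip_width"],s["joints"]);print(M.round(4))
fit=np.load("fit.npz")["fit"]
print(((np.c_[fit,np.full(12,.056)]-s["position"])@M/.25).round(3))
E
```

```text
1.65 [0.29736153 0.38951178 0.09212649] [-0.77734062  0.53477914 -0.04035601] 0.0025129741021773693 [ 8.94486180e-01  4.50877303e-01  2.01204154e+00 -2.91351267e-05
  6.77175419e-01  1.02746770e+00]
[[ 1.326e-01  9.912e-01  1.000e-03]
 [ 9.912e-01 -1.326e-01  1.200e-03]
 [ 1.300e-03  8.000e-04 -1.000e+00]]
[[ 0.147  0.164  0.145]
 [ 0.075  0.164  0.145]
 [ 0.003  0.164  0.145]
 [-0.085  0.164  0.145]
 [-0.157  0.164  0.144]
 [-0.229  0.164  0.144]
 [ 0.147 -0.004  0.145]
 [ 0.075 -0.004  0.145]
 [ 0.003 -0.004  0.145]
 [-0.085 -0.004  0.144]
 [-0.157 -0.004  0.144]
 [-0.229 -0.004  0.144]]
```

View pics/s1c.png

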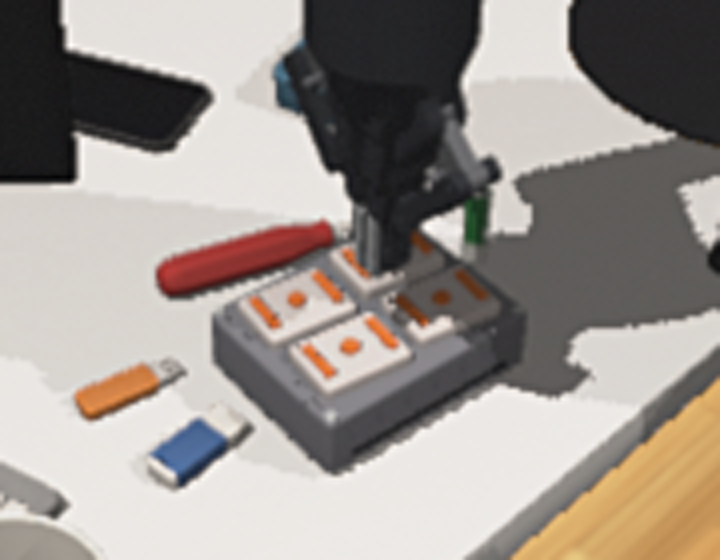

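The scene crop shows the shut fingertips about 40 mm above the near-left cover's inner rib, clear of the monitors. Now I'll go down to just above it.

>>> arm_command(motion=[{"fingers":0,"delta_pos":[-0.005,-0.004,0.08],"rot":[0,0,0]},{"fingers":0,"delta_pos":[-0.005,-0.004,0.14],"rot":[0,0,0]},{"fingers":0,"delta_pos":[-0.005,-0.004,0.148],"rot":[0,0,0]},{"fingers":0,"delta_pos":[-0.005,-0.004,0.148],"rot":[0,0,0]}])

```text
time: 2.15
position: [0.2959, 0.388, 0.0545]
tcp_rot: [-0.0, 0.753, 0.658, 0.0]
contact_force: [0.6, 1.0, -0.6]
grip_width: -0.001
grasp_force: 0.0
```

>>> arm_command(motion=[{"fingers":0,"delta_pos":[0,0,0.004],"rot":[0,0,0]},{"fingers":0,"delta_pos":[0,0,0.004],"rot":[0,0,0]}])

```text
time: 2.4
position: [0.2959, 0.3881, 0.0536]
tcp_rot: [-0.0, 0.753, 0.658, 0.0]
contact_force: [-0.6, 0.1, -0.4]
grip_width: 0.001
grasp_force: 0.0
```

>>> arm_command(motion=[{"fingers":0,"delta_pos":[0,0,0.003],"rot":[0,0,0]},{"fingers":0,"delta_pos":[0,0,0.003],"rot":[0,0,0]}])

```text
time: 2.65
position: [0.2958, 0.3879, 0.0526]
tcp_rot: [-0.0, 0.753, 0.658, 0.0]
contact_force: [0.5, 0.3, 1.0]
grip_width: -0.001
grasp_force: 0.0
```

>>> arm_command(motion=[{"fingers":0,"delta_pos":[0,0,0.003],"rot":[0,0,0]},{"fingers":0,"delta_pos":[0,0,0.003],"rot":[0,0,0]}])

```text
time: 2.9
position: [0.2958, 0.3878, 0.0518]
tcp_rot: [0.0, 0.753, 0.658, -0.0]
contact_force: [-0.5, -0.4, 0.6]
grip_width: -0.0
grasp_force: 0.4
```

>>> arm_command(motion=[{"fingers":0,"delta_pos":[0,0,0.002],"rot":[0,0,0]},{"fingers":0,"delta_pos":[0,0,0.002],"rot":[0,0,0]}])

```text
time: 3.15
position: [0.2958, 0.3878, 0.0513]
tcp_rot: [0.0, 0.753, 0.658, -0.0]
contact_force: [-0.2, -0.6, -0.0]
grip_width: -0.003
grasp_force: 0.6
```

>>> arm_command(motion=[{"fingers":0,"delta_pos":[0,0,0.002],"rot":[0,0,0]},{"fingers":0,"delta_pos":[0,0,0.002],"rot":[0,0,0]}])

```text
time: 3.4
position: [0.2957, 0.3878, 0.0508]
tcp_rot: [0.0, 0.753, 0.658, -0.0]
contact_force: [0.2, -0.2, 1.8]
grip_width: 0.001
grasp_force: 0.8
```

>>> arm_command(motion=[{"fingers":0,"delta_pos":[0,0,0.002],"rot":[0,0,0]},{"fingers":0,"delta_pos":[0,0,0.002],"rot":[0,0,0]}])

```text
time: 3.65
position: [0.2958, 0.3878, 0.0503]
tcp_rot: [0.0, 0.753, 0.658, -0.0]
contact_force: [-0.7, -1.4, 3.3]
grip_width: -0.004
grasp_force: 1.0
```

>>> arm_command(motion=[{"fingers":0,"delta_pos":[0,0,0.002],"rot":[0,0,0]},{"fingers":0,"delta_pos":[0,0,0.002],"rot":[0,0,0]}])

```text
time: 3.9
position: [0.2958, 0.3878, 0.0499]
tcp_rot: [0.0, 0.753, 0.658, -0.0]
contact_force: [-0.2, -1.7, 4.3]
grip_width: 0.001
grasp_force: 2.1
```

```bash
python3 - <<'E'
from workcell import env, imaging
import cv2
F=[]
for i in range(4):
    c=imaging.camera("scene"); s=env.observe(); F.append(s["contact_force"]); print(F[-1].round(1),s["position"].round(5),s["grasp_force"])
im=c["color"][195:255,295:395,::-1]; cv2.imwrite("pics/s2c.png",cv2.resize(im,(800,480),interpolation=cv2.INTER_CUBIC))
E
```

```text
[ 0.1 -2.8  5. ] [0.29576 0.3878  0.04989] 2.075440320186317
[ 0.7 -1.2  4.9] [0.29575 0.38783 0.0499 ] 2.122832260793075
[-0.4 -1.8  4.4] [0.29577 0.38783 0.04988] 2.1646160969976336
[-0.1 -2.1  3.9] [0.29575 0.3878  0.04987] 2.2088385047391057
```

View pics/s2c.png

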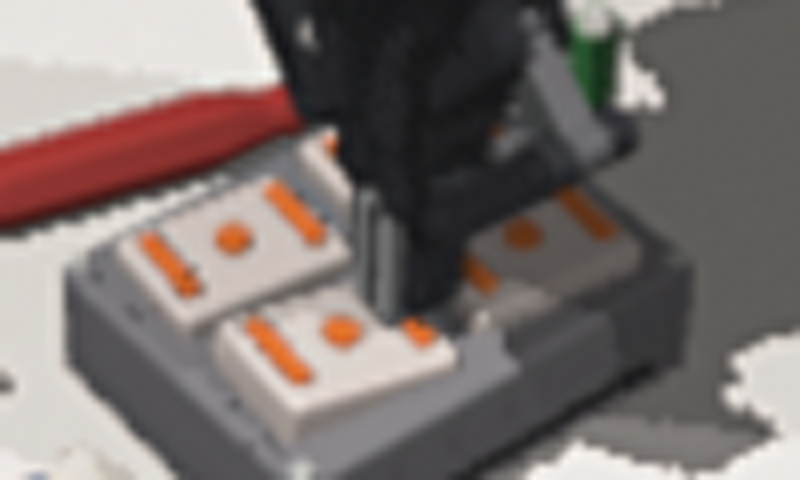

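The finger sits on the near-left cover's inner rib (about (420,330) in the crop), and the cover's far edge looks raised. I'll measure that as an image shift against the picture taken before touching.

```bash
python3 - <<'E'
from workcell import imaging
import cv2,numpy as np
a=cv2.imread("pics/s1.png");b=imaging.camera("scene")["color"][:,:,::-1].copy()
for n,(x,y) in dict(BLrib=(329,239),BLboss=(337,236),TLrib=(316,228),TLboss=(324,225)).items():
    pa=[]
    for im in(a,b):
        w=im[y-6:y+7,x-6:x+7].astype(float); m=np.clip(w[:,:,2]-w[:,:,0]-60,0,None); g=np.mgrid[-6:7,-6:7]; pa.append((g*m).sum((1,2))/m.sum())
    print(n,(pa[1]-pa[0]).round(2))
E
```

```text
BLrib [-1.29  0.  ]
BLboss [ 1.85 -2.11]
TLrib [-0.09 -0.07]
TLboss [-0.2   0.18]
```

The far rib rose 1.3 px and the neighbouring cover did not move, so the near-left cover is the loose one and it has rocked. Next I'll lift, move to its boss and press.

>>> arm_command(motion=[{"fingers":0,"delta_pos":[0,0,-0.02],"rot":[0,0,0]},{"fingers":0,"delta_pos":[0,0,-0.04],"rot":[0,0,0]},{"fingers":0,"delta_pos":[0.04,0,-0.04],"rot":[0,0,0]},{"fingers":0,"delta_pos":[0.08,0,-0.04],"rot":[0,0,0]},{"fingers":0,"delta_pos":[0.08,0,-0.03],"rot":[0,0,0]},{"fingers":0,"delta_pos":[0.08,0,-0.014],"rot":[0,0,0]},{"fingers":0,"delta_pos":[0.08,0,-0.014],"rot":[0,0,0]}])

```text
time: 5.03
position: [0.2982, 0.4073, 0.0529]
tcp_rot: [0.0, 0.753, 0.658, -0.0]
contact_force: [-0.6, 0.6, -0.6]
grip_width: 0.001
grasp_force: 0.0
```

>>> arm_command(motion=[{"fingers":0,"delta_pos":[0,0,0.004],"rot":[0,0,0]},{"fingers":0,"delta_pos":[0,0,0.004],"rot":[0,0,0]}])

```text
time: 5.28
position: [0.2983, 0.4074, 0.0525]
tcp_rot: [0.0, 0.753, 0.658, -0.0]
contact_force: [-1.9, -0.4, 6.0]
grip_width: 0.002
grasp_force: 2.5
```

>>> arm_command(motion=[{"fingers":0,"delta_pos":[0,0,0.003],"rot":[0,0,0]},{"fingers":0,"delta_pos":[0,0,0.003],"rot":[0,0,0]}])

```text
time: 5.52
position: [0.2983, 0.4074, 0.0521]
tcp_rot: [0.0, 0.753, 0.658, -0.0]
contact_force: [-2.3, -1.7, 9.1]
grip_width: -0.001
grasp_force: 4.6
```

>>> arm_command(motion=[{"fingers":0,"delta_pos":[0,0,0.003],"rot":[0,0,0]},{"fingers":0,"delta_pos":[0,0,0.003],"rot":[0,0,0]}])

```text
time: 5.78
position: [0.2983, 0.4074, 0.0515]
tcp_rot: [0.0, 0.753, 0.658, -0.0]
contact_force: [-1.9, -1.2, 10.1]
grip_width: 0.003
grasp_force: 5.1
```

>>> arm_command(motion=[{"fingers":0,"delta_pos":[0,0,0.002],"rot":[0,0,0]},{"fingers":0,"delta_pos":[0,0,0.002],"rot":[0,0,0]}])

```text
time: 6.02
position: [0.2983, 0.4074, 0.051]
tcp_rot: [0.0, 0.753, 0.658, -0.0]
contact_force: [-1.5, -1.9, 10.5]
grip_width: -0.002
grasp_force: 5.4
```

It is going down at about 10 N, so I'll continue.

>>> arm_command(motion=[{"fingers":0,"delta_pos":[0,0,0.003],"rot":[0,0,0]},{"fingers":0,"delta_pos":[0,0,0.003],"rot":[0,0,0]}])

```text
time: 6.28
position: [0.2983, 0.4074, 0.0502]
tcp_rot: [0.0, 0.753, 0.658, -0.0]
contact_force: [-1.1, -2.9, 10.3]
grip_width: 0.001
grasp_force: 5.3
```

>>> arm_command(motion=[{"fingers":0,"delta_pos":[0,0,0.003],"rot":[0,0,0]},{"fingers":0,"delta_pos":[0,0,0.003],"rot":[0,0,0]}])

```text
time: 6.52
position: [0.2983, 0.4074, 0.0496]
tcp_rot: [0.0, 0.753, 0.658, -0.0]
contact_force: [-1.2, -2.4, 11.9]
grip_width: -0.005
grasp_force: 5.8
```

>>> arm_command(motion=[{"fingers":0,"delta_pos":[0,0,0.002],"rot":[0,0,0]},{"fingers":0,"delta_pos":[0,0,0.002],"rot":[0,0,0]}])

```text
time: 6.78
position: [0.2983, 0.4074, 0.0494]
tcp_rot: [0.0, 0.753, 0.658, -0.0]
contact_force: [-2.4, -3.5, 16.7]
grip_width: 0.003
grasp_force: 8.4
```

>>> arm_command(motion=[{"fingers":0,"delta_pos":[0,0,0.003],"rot":[0,0,0]},{"fingers":0,"delta_pos":[0,0,0.003],"rot":[0,0,0]}])

```text
time: 7.02
position: [0.2984, 0.4075, 0.0493]
tcp_rot: [-0.0, 0.753, 0.658, -0.0]
contact_force: [-4.0, -5.1, 25.3]
grip_width: 0.002
grasp_force: 12.3
```

>>> arm_command(motion=[{"fingers":0,"delta_pos":[0,0,0.002],"rot":[0,0,0]},{"fingers":0,"delta_pos":[0,0,0.002],"rot":[0,0,0]},{"fingers":0,"delta_pos":[0,0,0.002],"rot":[0,0,0]}])

```text
time: 7.4
position: [0.2984, 0.4075, 0.0491]
tcp_rot: [-0.0, 0.753, 0.658, 0.0]
contact_force: [-6.0, -5.4, 30.4]
grip_width: -0.003
grasp_force: 14.9
```

>>> arm_command(motion=[{"fingers":0,"delta_pos":[0,0,-0.025],"rot":[0,0,0]},{"fingers":0,"delta_pos":[0,0,-0.045],"rot":[0,0,0]},{"fingers":0,"delta_pos":[-0.04,0,-0.045],"rot":[0,0,0]},{"fingers":0,"delta_pos":[-0.08,0,-0.045],"rot":[0,0,0]},{"fingers":0,"delta_pos":[-0.08,0,-0.03],"rot":[0,0,0]},{"fingers":0,"delta_pos":[-0.08,0,-0.014],"rot":[0,0,0]},{"fingers":0,"delta_pos":[-0.08,0,-0.014],"rot":[0,0,0]}])

```text
time: 8.28
position: [0.2957, 0.3878, 0.0501]
tcp_rot: [0.0, 0.753, 0.658, -0.0]
contact_force: [1.0, 0.7, 0.1]
grip_width: -0.004
grasp_force: 0.0
```

>>> arm_command(motion=[{"fingers":0,"delta_pos":[0,0,0.004],"rot":[0,0,0]},{"fingers":0,"delta_pos":[0,0,0.004],"rot":[0,0,0]}])

```text
time: 8.52
position: [0.2958, 0.388, 0.0495]
tcp_rot: [-0.0, 0.753, 0.658, 0.0]
contact_force: [-0.5, -0.0, 0.7]
grip_width: -0.001
grasp_force: 0.1
```

>>> arm_command(motion=[{"fingers":0,"delta_pos":[0,0,0.003],"rot":[0,0,0]},{"fingers":0,"delta_pos":[0,0,0.003],"rot":[0,0,0]}])

```text
time: 8.78
position: [0.2958, 0.388, 0.0491]
tcp_rot: [-0.0, 0.753, 0.658, 0.0]
contact_force: [-0.7, -0.8, 5.8]
grip_width: 0.002
grasp_force: 2.2
```

The rib is now rigid and about 3 mm lower. I'll retreat and hand in.

>>> arm_command(motion=[{"fingers":0,"delta_pos":[0,0,-0.05],"rot":[0,0,0]},{"fingers":0,"delta_pos":[0,0,-0.15],"rot":[0,0,0]},{"fingers":0,"delta_pos":[0,0,-0.3],"rot":[0,0,0]},{"fingers":0,"delta_pos":[0,0,-0.4],"rot":[0,0,0]},{"fingers":0,"delta_pos":[0,0,-0.4],"rot":[0,0,0]},{"fingers":0,"delta_pos":[0,0,-0.4],"rot":[0,0,0]}])

```text
time: 9.52
position: [0.2955, 0.3875, 0.1486]
tcp_rot: [0.0, 0.753, 0.658, -0.0]
contact_force: [-0.0, -0.0, 0.6]
grip_width: 0.001
grasp_force: 0.0
```

```bash
python3 - <<'E'
from workcell import order
print(order.finish_job())
E
```

```text
the job is handed in; nothing more can be done
None
```

The loose cover was the near-left one: it rocked under about 4–5 N on its inner rib, and I pressed its boss down about 3 mm (peak about 31 N), after which that rib held firm under about 6 N; the job is handed in, but no verdict was returned.

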